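Build the curing tower of soap bars and cover it

ROBOT

A 7-joint arm with a two-finger parallel gripper is mounted at the origin on a cart in front of the work surface, level with it; the furniture and walls round the work are solid. World frame = base frame: x ahead of the robot, y to its left, z up, the work surface at z = 0. Lengths are in m, angles in rad, forces in N, time in s.
With the tool pointing down it reaches from about 0.425 to 0.875 m from the base axis. Payload 4.7 kg.
Tool frame: the origin (TCP) lies between the finger pads; the fingertips stand ctrl.tip_reach ahead of it and the grasp point (between the pads) lies 5 mm behind it (ctrl.tip_reach is the distance from the TCP to the fingertips, in m); z points along the fingers, y is the direction in which the jaws open and shut (so a half turn about z gives the same grasp; the last joint's range is limited). The gripper opens to 87 mm and grips with 3 to 60 N. Pads are 19 mm wide; open, the fingers measure 117 mm over their backs; the gripper's body (75 mm by 190 mm) begins 51 mm behind the grasp point.
Start: joints at [-1.249, 0.321, -0.07, 1.45, 0.023, 1.371, -0.057], TCP at [0.197, 0.619, 0.237] pointing down, gripper open.
Joint ranges: [-2.86, 2.86], [-0.3, 2.09], [-1.38, 1.24], [0.06, 2.45], [-1.56, 4.7], [0.09, 2.05], [-2.69, 2.69]. Speed limits (rad/s): [2.57, 2.57, 3.14, 3.14, 3.14, 3.14, 3.14].

INTERFACE

Orientations are given as a rotation vector (axis times angle).
In Python, from bench import ctrl gives the robot as it stands.
- The arm moves only by the shell command python3 -m handwheel 'ROWS' [FORCE]. ROWS is JSON, a list of rows, each a list of 7 numbers: the shift along the tool's x, y, z in mm, then the turn, a rotation vector about the tool's x, y, z in rad, then the gripper's target within -1 to 1 (shut at 1, half-way at 0, fully open at -1). In form: [[dx, dy, dz, ax, ay, az, grip], ...]. A call has 1 to 12 rows; each row is the pose to reach, as a shift and turn from the pose commanded when the call began, along the tool's axes at that moment; what a row does not reach only later rows make up. A row lasts 1/8 s, in which the tool goes at most 62.5 mm and 10.7 degrees, less where a joint would pass 70% of its speed; a pose out of reach is approached as far as the arm can. A call with a gripper value outside its range is refused whole. The fingers move at their own pace and stop on an object; FORCE is the grip in N (left out, the last holds). Time passes only in rows, so rows that repeat a pose let the fingers close. It gives the time, the measured TCP pose, the force and the opening at its end, in the units of the state.
- ctrl.get_state(): the state, without advancing time (a new reading comes with each control period).
- ctrl.get_image(name): name is "side" or "top"; returns the picture (400x640x3 uint8, red, green, blue); there is no depth.
- ctrl.camera_model(name): a dict with "mtx" (3x3 intrinsics, pixels), "xyz" and "orientation" of the camera in the world. Camera axes: x right, y up, looking along -z (the intrinsics and any distortion apply to the point x, -y, -z); pixel columns grow to the right and rows downward; lengths in m; the calibration is good to about 2 mm. A picture is of the moment at which its call begins. camera_model takes no time and is no camera call.
- ctrl.close_job(): hands the job in, once; it reports no verdict.
The state is a dict: "time": time; "joint_positions": joint angles; "qd": joint speeds; "joint_torque": joint torques, N m; "position": TCP position; "tool_rot": TCP orientation; "ft_force": force on the tool from outside, world axes, zero at the start; "torque": the same for the moment, N m; "grip_width": opening from 0.0 (shut) to 1.0 (fully open).
Only numpy, scipy, OpenCV 4.12 (cv2) and the standard library are available. Lean on these libraries where they do the work, as an engineer would, in place of code of your own. Each camera call takes 0.05 s, during which the arm holds its last target.

TASK

Finish stacking the fresh soap bars for curing: lay two of the four bars from the cutting board crosswise on the two that already lie on the slatted tray, then the other two crosswise on those, so that the bars of each pair lie parallel with the gap between them open and their outer sides flush with the ends of the bars below, as a square, three-layer tower. Then set the wire-mesh cover over the tower, fully down inside the tray's rim. Leave the other things where they stand.

Things in the scene. Friction and masses are not known exactly. Their poses are not given: they have to be found in the camera images.
- curing_tray: Square wooden curing tray, fixed, 152 x 152 mm; origin at the centre of its underside, z up, x and y along its sides. Base 8 mm thick; a rim 7 mm wide stands round the edge up to z = 18 mm and leaves a square of 138 mm inside; five low slats along y in the middle (104 x 102 mm in all) rise to z = 14 mm and carry the bars.
- cutting_board: Wooden cutting board, fixed, 270 (x) x 125 (y) x 14 mm, lying flat; origin at the centre of its underside. Four loose soap bars lie side by side on it, 66 mm apart, roughly across its length.
- soap_1_mid (a point): Bar of layered soap, lilac below and cream on top, 96 (its x) x 25 (its y) x 22 mm (its z, up), 55 g; this point is its centre. Lies loose on the cutting board at the start.
- soap_2_mid (a point): Bar of layered soap, lilac below and cream on top, 96 (its x) x 25 (its y) x 22 mm (its z, up), 55 g; this point is its centre. Lies loose on the cutting board at the start.
- soap_3_mid (a point): Bar of layered soap, lilac below and cream on top, 96 (its x) x 25 (its y) x 22 mm (its z, up), 55 g; this point is its centre. Lies loose on the cutting board at the start.
- soap_4_mid (a point): Bar of layered soap, lilac below and cream on top, 96 (its x) x 25 (its y) x 22 mm (its z, up), 55 g; this point is its centre. Lies loose on the cutting board at the start.
- base_1_mid (a point): Bar of layered soap, lilac below and cream on top, 96 (its x) x 25 (its y) x 22 mm (its z, up), 55 g; this point is its centre. Lies loose on the tray as half of the bottom layer, along the tray's x, +35.5 mm from the middle in the tray's y (within 2 mm); so the pair is 96 mm square over its outsides, with a gap of 46 mm.
- base_2_mid (a point): Bar of layered soap, lilac below and cream on top, 96 (its x) x 25 (its y) x 22 mm (its z, up), 55 g; this point is its centre. Lies loose on the tray as half of the bottom layer, along the tray's x, -35.5 mm from the middle in the tray's y (within 2 mm); so the pair is 96 mm square over its outsides, with a gap of 46 mm.
- wire_cover: Dust cover of thin wood frames and wire mesh, loose, 220 g: a square box open below, 128 x 128 mm outside, 116 mm inside, 92 mm high, 87 mm inside; origin at the centre of its lower edge, z up. Its lower edge fits inside the tray's rim with 5 mm to spare on every side, in any of four quarter turns, and then stands on the tray's base, 8 mm up.
- cover_handle (a point): Centre of the wooden bar handle on top of the dust cover: 70 (x) x 14 (y) x 12 mm, on two thin posts 54 mm apart, 118 mm above the cover's lower edge on its middle axis; clear space of 20 mm under the bar. Its z is up, x and y run along the cover's sides.
- gel_jar: White-lidded jar of gel, 50 x 66 mm high, loose, a bystander; origin at its underside.
- amber_dropper: Small amber bottle with a red dropper, 27 x 91 mm high, loose, a bystander; origin at its underside.
- weigh_boat: White square weighing boat, 67 x 67 x 16 mm, loose, a bystander; origin at its underside.
- pen: Marker pen lying flat, 133 x 12 mm, loose, a bystander; origin at its underside.
- capped_vial: Vial with a black cap, 32 x 50 mm high, loose, a bystander; origin at its underside.
Mind the look-alikes: they are no part of the job. What is shaped like the part that bears soap_1_mid but yellow is not meant.

How it is judged:
By the outcome, as a careful person would: the job done as asked, in the order asked, and still so for the second after the job is handed in, with the robot touching nothing.
It also fails if it takes over 72 s, if anything falls off the work surface, if the arm or the gripper's body presses on something with over 40 N, if the wrist force passes 120 N, or if a joint passes its speed limit or range.

## Working session

There is one attempt and no reset: what is moved stays moved. The work goes in short steps, Python scripts to look and compute and a shell command to move; the robot and the scene stay as the last step left them, time stands still between calls to the robot, and variables do not carry over. Pictures are saved under pics/ and viewed, and the job is handed in when it is done.

```bash
ls; mkdir -p pics
python3 - <<'E'
from bench import ctrl
import cv2, numpy as np
for n in("top","side"):
    im=ctrl.get_image(n); cv2.imwrite(f"pics/{n}0.png",im[:,:,::-1]); print(n,ctrl.camera_model(n))
print(ctrl.get_state(), ctrl.tip_reach)
E
```

```text
pics
top {'mtx': array([[437.01911916,   0.        , 316.37854467],
       [  0.        , 437.01911916, 202.91409776],
       [  0.        ,   0.        ,   1.        ]]), 'xyz': array([ 0.29869636, -0.18123322,  1.30326624]), 'orientation': array([ 0.16868479, -0.13925528, -1.55388228])}
side {'mtx': array([[420.17019209,   0.        , 319.66975974],
       [  0.        , 420.17019209, 193.74179943],
       [  0.        ,   0.        ,   1.        ]]), 'xyz': array([0.46479086, 0.8200697 , 0.87126933]), 'orientation': array([ 0.06782364, -1.35242547, -2.72381998])}
{'time': 0.1, 'joint_positions': array([-1.24890475,  0.32174479, -0.07007641,  1.45155599,  0.02264426,
        1.37080015, -0.05689265]), 'qd': array([-0.00018828, -0.00049195,  0.00031134, -0.00273522,  0.00114479,
       -0.00059226,  0.00043117]), 'joint_torque': array([ 8.97156474e-05, -4.92569625e+01, -4.05466827e-01, -3.13399315e+01,
       -6.41133101e-02,  3.93633870e-02,  7.18418596e-05]), 'position': array([0.19684204, 0.61898221, 0.23557197]), 'tool_rot': array([-4.81496098e-01, -3.10434721e+00,  2.69788782e-03]), 'ft_force': array([-0.0024977 , -0.02122115, -1.29584133]), 'torque': array([ 0.00022013, -0.02316199, -0.0007087 ]), 'grip_width': 0.9956762329270938} 0.014
```

View pics/top0.png

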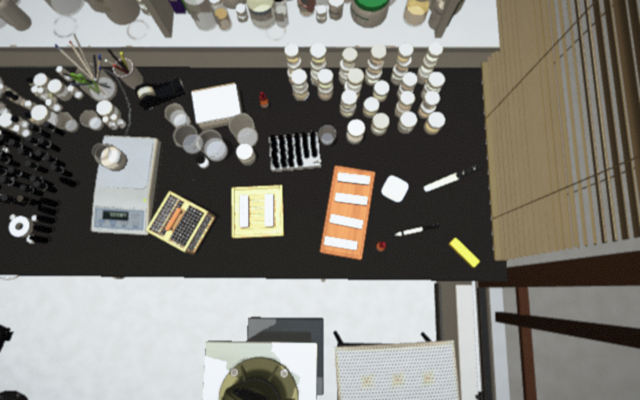

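View pics/side0.png

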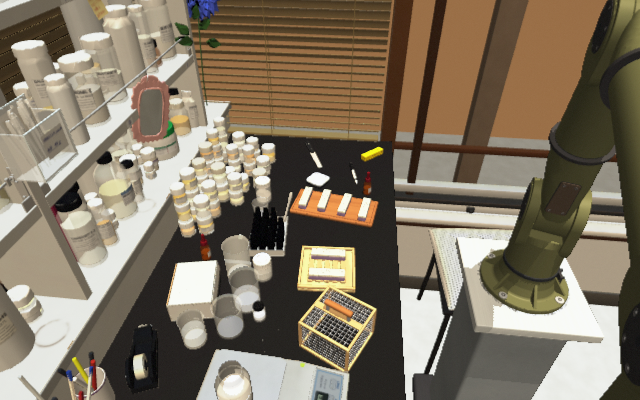

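```bash
cat > h.py <<'E'
import numpy as np, cv2
from scipy.spatial.transform import Rotation as R
from bench import ctrl
def cam(n):
    m=ctrl.camera_model(n); return m["mtx"],m["xyz"],R.from_rotvec(m["orientation"]).as_matrix()
def proj(n,p):
    K,c,Q=cam(n); q=(np.atleast_2d(p)-c)@Q; q=q*[1,-1,-1]; u=q@K.T; return u[:,:2]/u[:,2:]
def ray(n,uv):
    K,c,Q=cam(n); uv=np.atleast_2d(uv).astype(float); d=np.c_[uv,np.ones(len(uv))]@np.linalg.inv(K).T
    return c,(d*[1,-1,-1])@Q.T
def plane(n,uv,z):
    c,d=ray(n,uv); return c+d*((z-c[2])/d[:,2])[:,None]
def tri(uv1,uv2,a="top",b="side"):
    c1,d1=ray(a,uv1);c2,d2=ray(b,uv2);o=[]
    for x,y in zip(d1,d2):
        s=np.linalg.lstsq(np.c_[x,-y],c2-c1,rcond=None)[0]; p,q=c1+s[0]*x,c2+s[1]*y; o.append(np.r_[(p+q)/2,np.linalg.norm(p-q)])
    return np.array(o)
def snap(n,name,box=None,k=1):
    im=ctrl.get_image(n)
    if box: x0,y0,x1,y1=box; c=im[y0:y1,x0:x1]
    else: c=im
    cv2.imwrite(f"pics/{name}.png",cv2.resize(c,None,fx=k,fy=k,interpolation=cv2.INTER_CUBIC)[:,:,::-1]); return im
E
python3 - <<'E'
from h import *
print(proj("top",[[0,0,0],[.5,0,0],[.5,.2,0]]),proj("side",[[0,0,0],[.5,0,0],[.5,.2,0]]))
im=cv2.imread("pics/top0.png"); cv2.imwrite("pics/t1.png",cv2.resize(im[155:275,140:400],None,fx=3,fy=3,interpolation=2))
im=cv2.imread("pics/side0.png"); cv2.imwrite("pics/s1.png",cv2.resize(im[175:375,250:400],None,fx=3,fy=3,interpolation=2))
print(R.from_rotvec(ctrl.get_state()["tool_rot"]).as_matrix().round(3))
E
```

```text
[[258.41287461 397.84772352]
 [264.86452958 221.213243  ]
 [199.05767761 220.53474837]] [[521.94781507 280.05554579]
 [337.65282309 264.61641104]
 [331.47554297 325.05711998]]
[[-0.953  0.303 -0.   ]
 [ 0.303  0.953 -0.002]
 [-0.    -0.002 -1.   ]]
```

View pics/t1.png

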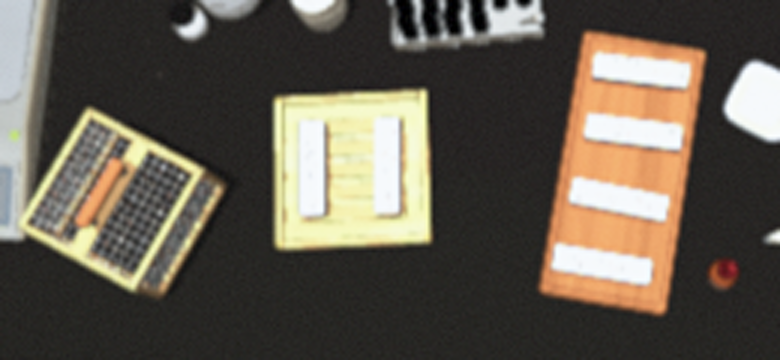

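View pics/s1.png

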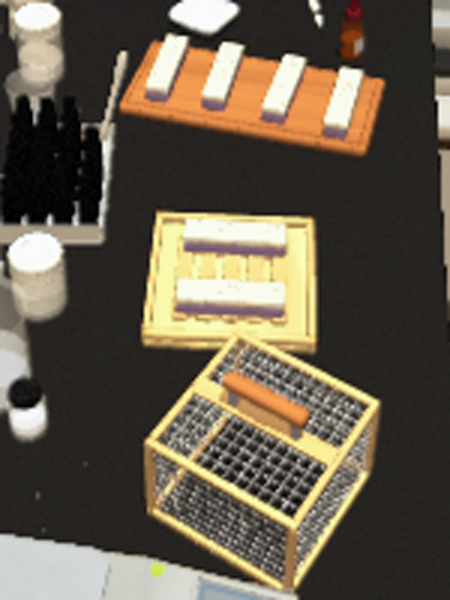

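```bash
cat >> h.py <<'E'
def blobs(im,mask,amin,box):
    m=np.zeros(im.shape[:2],np.uint8); x0,y0,x1,y1=box; m[y0:y1,x0:x1]=mask[y0:y1,x0:x1]*255
    # subpixel: upscale
    n,l,s,c=cv2.connectedComponentsWithStats(m); return [(c[i],s[i,4],(l==i)) for i in range(1,n) if s[i,4]>amin]
def soapmask(im,t=200):
    return (im.min(2)>t)
def bars(im,n,z,box,t=200,amin=60):
    # sub-pixel contour by 4x upsampling; returns list of (u,v,x,y,ang,L,W)
    o=[];x0,y0,x1,y1=box;k=8
    c=cv2.resize(im[y0:y1,x0:x1],None,fx=k,fy=k,interpolation=cv2.INTER_LINEAR)
    m=(c.min(2)>t).astype(np.uint8)
    for q in cv2.findContours(m,0,1)[0]:
        if cv2.contourArea(q)<amin*k*k: continue
        uv=(q[:,0].astype(float)+.5)/k-.5+[x0,y0]
        P=plane(n,uv,z)[:,:2]; (cx,cy),(w,h),a=cv2.minAreaRect((P*1000).astype(np.float32))
        if w<h: w,h,a=h,w,a+90
        M=cv2.moments((P*1000-[cx,cy]).astype(np.float32).reshape(-1,1,2)); 
        o.append((*proj(n,[[cx/1000,cy/1000,z]])[0],cx+M['m10']/M['m00'],cy+M['m01']/M['m00'],(a+90)%180-90,w,h))
    return np.array(o)
E
python3 - <<'E'
from h import *
np.set_printoptions(precision=2,suppress=True)
t=cv2.imread("pics/top0.png")[:,:,::-1]; s=cv2.imread("pics/side0.png")[:,:,::-1]
print(t[205:215:2,243],t[240,330:360:3])
for th in(150,190,): print(bars(t,"top",.036,(225,160,380,260),th))
for y in range(246,256): print(y,s[y,325],end=' ')
for y in range(200,225): print(y,s[y,344],end=' ')
for th in(190,215): print(bars(s,"side",.036,(285,180,385,300),th))
E
```

```text
[[238 242 246]
 [243 246 249]
 [246 249 251]
 [244 248 251]
 [234 239 244]] [[244 248 251]
 [246 249 252]
 [246 250 252]
 [245 249 252]
 [245 249 253]
 [242 243 243]
 [236 231 233]
 [238 216 187]
 [221 169 140]
 [237 169 113]]
[[ 340.28  242.64  433.9  -226.45   80.81   99.16   29.4 ]
 [ 345.89  220.79  498.07 -242.72   78.94   99.42   29.64]
 [ 350.61  198.24  565.74 -256.89   83.     99.39   29.48]
 [ 256.71  210.63  525.3    19.03  -86.87  149.54  149.34]
 [ 353.19  177.82  628.16 -264.63   83.48   99.96   29.55]
 [ 311.32  163.    674.06 -137.52  -89.55   54.86   21.52]]
[[ 340.33  242.62  433.87 -226.5    81.12   96.25   26.33]
 [ 345.93  220.79  498.04 -242.73   79.01   96.52   26.5 ]
 [ 350.68  198.23  565.65 -256.97   83.08   96.12   26.58]
 [ 257.86  211.82  530.22   16.66  -86.73  136.37  135.16]
 [ 353.26  177.84  628.04 -264.72   83.58   96.75   26.52]
 [ 310.87  162.26  674.56 -133.    -86.     47.93   19.89]]
246 [154 132  84] 247 [243 236 153] 248 [240 237 188] 249 [247 248 231] 250 [250 251 238] 251 [249 251 238] 252 [250 251 237] 253 [249 251 239] 254 [249 250 230] 2
[... 585 characters left out ...]
  206.5   433.96 -223.04   80.72   95.12   23.84]
 [ 344.29  201.94  497.74 -239.64   78.75   94.98   23.65]
 [ 323.79  197.68  565.16 -254.06   83.02   95.76   23.66]
 [ 305.19  194.92  627.25 -261.43   83.22   95.83   23.45]
 [ 316.76  182.23  596.62 -341.59    6.61   69.24   31.45]]
[[ 326.39  271.19  525.99   61.37    2.82   93.56   24.55]
 [ 327.75  251.29  529.55  -12.58    1.24   92.86   23.91]
 [ 364.16  206.43  433.98 -223.41   80.62   92.45   22.36]
 [ 344.27  201.85  497.79 -239.92   78.81   92.06   22.1 ]
 [ 323.81  197.62  565.23 -254.1    83.08   93.13   22.03]
 [ 305.23  194.82  627.27 -261.59   83.21   93.38   21.88]
 [ 316.57  181.98  596.7  -342.34    6.61   67.09   28.57]]
```

Run:
```python
from h import *
np.set_printoptions(precision=2,suppress=True)
t=cv2.imread("pics/top0.png")[:,:,::-1]; s=cv2.imread("pics/side0.png")[:,:,::-1]
B=lambda im,lo:np.where((im[:,:,2:]>0),im,im)
def bb(im): return np.repeat(im[:,:,2:],3,2)
a=np.vstack([bars(bb(t),"top",.036,(225,160,380,260),th,60) for th in (215,)]); print(a)
b=np.vstack([bars(bb(s),"side",.036,(290,180,385,300),th,60) for th in (200,)]); print(b)
A=a[np.argsort(a[:,0])]
pairs=[]
for r in a:
    j=np.argmin(np.hypot(*(b[:,2:4]-r[2:4]).T)); 
    if np.hypot(*(b[j,2:4]-r[2:4]))<12: print(r[:2],b[j,:2],(tri(r[None,:2],b[j:j+1,:2])*1000)[0])
# tray outline, top
k=8;x0,y0=220,170
for n,im,box in(("top",t,(220,175,295,250)),("side",s,(285,235,385,305))):
    x0,y0,x1,y1=box
    c=cv2.resize(im[y0:y1,x0:x1],None,fx=k,fy=k,interpolation=1)
    m=((c.max(2)>110)).astype(np.uint8)
    q=max(cv2.findContours(m,0,1)[0],key=cv2.contourArea); 
    ap=cv2.approxPolyDP(cv2.convexHull(q),30,True)[:,0]/k+[x0,y0]; print(n,ap); print(plane(n,ap,.018)*1000)
    P=plane(n,(q[:,0]+.5)/k-.5+[x0,y0],.018)[:,:2]*1000; print(cv2.minAreaRect(P.astype(np.float32)))
```

```text
[[ 340.36  242.58  433.89 -226.57   81.18   94.57   24.53]
 [ 345.96  220.78  498.07 -242.74   78.87   94.77   24.61]
 [ 243.    209.95  527.27   60.58    2.53   96.89   24.84]
 [ 267.74  209.13  530.51  -13.43    1.88   96.77   27.04]
 [ 350.71  198.22  565.64 -256.99   83.03   94.3    24.51]
 [ 353.29  177.84  628.   -264.77   83.38   94.92   24.57]]
[[ 326.44  271.17  525.91   61.39    2.79   94.63   26.25]
 [ 327.73  251.34  529.49  -12.57    1.2    94.12   25.36]
 [ 364.14  206.47  433.96 -223.22   80.72   94.32   23.25]
 [ 344.27  201.9   497.76 -239.73   78.94   93.95   23.  ]
 [ 323.79  197.63  565.19 -254.1    82.92   94.85   23.12]
 [ 305.19  194.91  627.24 -261.55   83.23   94.52   22.99]
 [ 316.64  182.1   596.67 -341.87    6.61   68.34   30.02]]
[340.36 242.58] [364.14 206.47] [ 434.06 -226.88   33.78    0.44]
[345.96 220.78] [344.27 201.9 ] [ 498.26 -243.14   33.68    0.61]
[243.   209.95] [326.44 271.17] [526.78  60.95  36.47   1.1 ]
[267.74 209.13] [327.73 251.34] [530.1  -12.3   36.73   0.77]
[350.71 198.22] [323.79 197.63] [ 565.93 -257.21   34.25    0.6 ]
[353.29 177.84] [305.19 194.91] [ 628.21 -265.05   34.05    0.85]
top [[281.88 184.88]
 [283.62 235.38]
 [232.5  237.88]
 [231.5  187.88]]
[[609.   -50.1   18.  ]
 [455.43 -59.68  18.  ]
 [446.33  91.77  18.  ]
 [598.29 102.53  18.  ]]
((528.519775390625, 22.765117645263672), (158.17417907714844, 157.55291748046875), 3.2758967876434326)
side [[302.12 245.62]
 [354.5  248.  ]
 [368.88 304.88]
 [312.5  304.88]
 [297.25 288.12]]
[[606.82 -45.51  18.  ]
 [456.03 -52.97  18.  ]
 [411.74 143.63  18.  ]
 [551.35 159.42  18.  ]
 [597.12 111.03  18.  ]]
((515.136962890625, 47.363739013671875), (182.21075439453125, 211.88368225097656), 6.4535603523254395)
```

Run:
```python
from h import *
np.set_printoptions(precision=2,suppress=True)
t=cv2.imread("pics/top0.png")[:,:,::-1]; s=cv2.imread("pics/side0.png")[:,:,::-1]
k=8; cs={}
for n,im,box in(("top",t,(145,190,215,255)),("side",s,(300,288,380,340))):
    x0,y0,x1,y1=box
    c=cv2.resize(im[y0:y1,x0:x1],None,fx=k,fy=k,interpolation=1).astype(int)
    m=((c[:,:,0]>150)&(c[:,:,0]-c[:,:,1]>60)).astype(np.uint8)
    q=max(cv2.findContours(m,0,1)[0],key=cv2.contourArea)
    uv=(q[:,0]+.5)/k-.5+[x0,y0]; (cx,cy),(w,h),a=cv2.minAreaRect(uv.astype(np.float32)); cs[n]=(cx,cy); print(n,cx,cy,w,h)
    P=plane(n,uv,.124)[:,:2]*1000; print(cv2.minAreaRect(P.astype(np.float32)))
    cv2.imwrite(f"pics/m_{n}.png",m*255)
    c2=c.astype(np.uint8).copy(); cv2.drawContours(c2,[q],-1,(0,0,255),1); cv2.imwrite(f"pics/mc_{n}.png",c2[:,:,::-1])
print(tri([cs["top"]],[cs["side"]])*1000)
```

```text
top 172.5644989013672 218.87159729003906 4.467678070068359 24.932697296142578
((484.89239501953125, 237.11514282226562), (12.705330848693848, 67.3109130859375), 63.424339294433594)
side 338.2541198730469 307.0313720703125 30.411766052246094 5.75
((484.84075927734375, 240.591796875), (14.741801261901855, 68.46369934082031), 62.808631896972656)
[[484.81 238.35 120.81   0.79]]
```

View pics/mc_top.png

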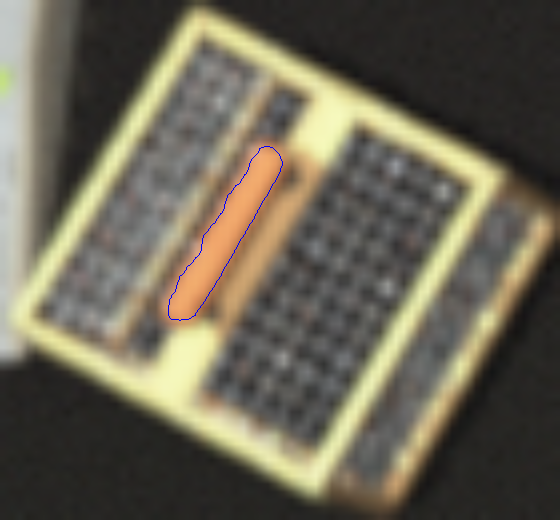

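View pics/mc_side.png

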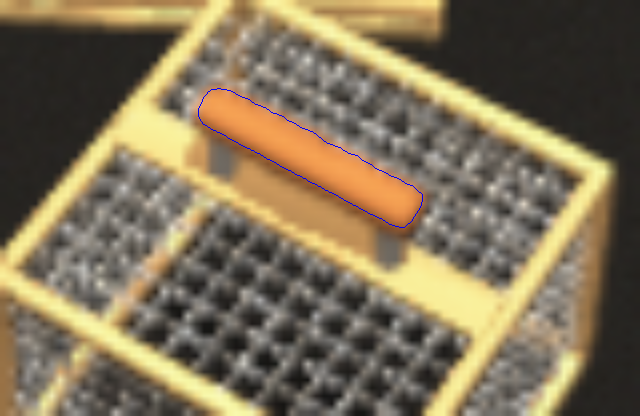

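```bash
cat >> h.py <<'E'
def plan(*tg):
    """targets (x,y,z mm TCP, jaw angle deg); prints delta in present tool axes"""
    s=ctrl.get_state(); p=s["position"]*1000; Q=R.from_rotvec(s["tool_rot"])
    print("t",round(s["time"],2),"p",p.round(1),"F",s["ft_force"].round(1),"w",round(s["grip_width"]*87,1),"jaw",np.degrees(np.arctan2(*Q.as_matrix()[1::-1,1])).round(2))
    for x,y,z,f in tg:
        f=np.radians(f); T=R.from_matrix(np.c_[[-np.sin(f),np.cos(f),0],[np.cos(f),np.sin(f),0],[0,0,-1]])
        print((Q.inv().apply(np.array([x,y,z])-p)).round(1),(Q.inv()*T).as_rotvec().round(3))
E
python3 - <<'E'
from h import *
plan((530,250,200,30),(498,-241.5,110,-11))
E
```

```text
t 0.1 p [196.8 619.  235.6] F [-0.  -0.  -1.3] w 86.6 jaw 72.37
[-429.3 -250.7   36.1] [-0.002  0.001  0.739]
[-547.6 -728.6  126.9] [-1.000e-03  1.000e-03  1.455e+00]
```

```bash
python3 -m handwheel '[[-429,-251,36,0,0,0.74,0],[-429,-251,36,0,0,0.74,0],[-429,-251,36,0,0,0.74,0],[-429,-251,36,0,0,0.74,0],[-429,-251,36,0,0,0.74,0],[-429,-251,36,0,0,0.74,0],[-429,-251,36,0,0,0.74,0],[-547,-729,127,0,0,1.455,0],[-547,-729,127,0,0,1.455,0],[-547,-729,127,0,0,1.455,0],[-547,-729,127,0,0,1.455,0],[-547,-729,127,0,0,1.455,0]]' 30
python3 - <<'E'
from h import *
plan((498.1,-241.5,110,-11),(498.1,-241.5,31,-11))
E
```

```text
time: 1.6
position: [0.4935, -0.0141, 0.1498]
tool_rot: [-2.425, -1.997, -0.001]
ft_force: [0.8, 0.2, 0.4]
grip_width: 0.5
t 1.6 p [493.5 -14.1 149.8] F [0.8 0.2 0.4] w 43.5 jaw -11.05
[-222.3   48.1   39.7] [ 0.    -0.001 -0.001]
[-222.3   48.1  118.7] [ 0.    -0.001 -0.001]
```

```bash
python3 -m handwheel '[[-220,48,38,0,0,0,0],[-220,48,38,0,0,0,0],[-220,48,38,0,0,0,0],[-220,48,38,0,0,0,0],[-220,48,38,0,0,0,0],[-220,48,38,0,0,0,0],[-220,48,38,0,0,0,0]]' 30
python3 - <<'E'
from h import *
plan((498.1,-241.5,110,-11),(498.1,-241.5,31,-11))
snap("side","s2",(270,120,420,270),4)
E
```

```text
time: 2.48
position: [0.4995, -0.2355, 0.1122]
tool_rot: [-2.421, -2.001, -0.001]
ft_force: [-0.2, -0.3, 0.5]
grip_width: 0.497
t 2.48 p [ 499.5 -235.5  112.2] F [-0.2 -0.3  0.5] w 43.3 jaw -10.84
[-6.2 -0.3  2.2] [ 0.    -0.001  0.003]
[-6.3 -0.3 81.2] [ 0.    -0.001  0.003]
```

View pics/s2.png

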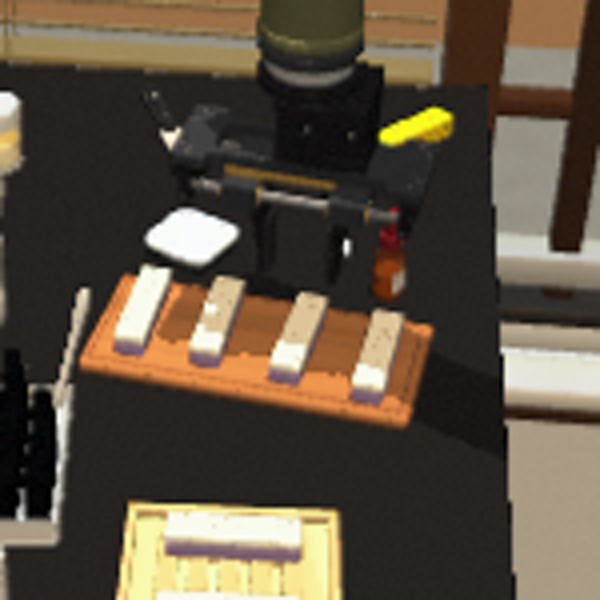

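The crop shows the gripper above the second-nearest bar, seen at about (300,335) in the crop. Candidates in the top view are the cream bars at (340,242), (346,221), (351,198) and (353,178). The yellow bar at (464,251) is the look-alike and is rejected. The base bars at (243,210) and (268,209) are already in place.

```bash
python3 -m handwheel '[[-6,0,40,0,0,0,0],[-6,0,72,0,0,0,0],[-6,0,81,0,0,0,0],[-6,0,81,0,0,0,0],[-6,0,81,0,0,0,0],[-6,0,81,0,0,0,1],[-6,0,81,0,0,0,1],[-6,0,81,0,0,0,1],[-6,0,81,0,0,0,1],[-6,0,81,0,0,0,1]]' 25
python3 - <<'E'
from h import *
plan((498.1,-241.5,130,-11),(563.8,25.5,120,2.5))
E
```

```text
time: 3.78
position: [0.4982, -0.2433, 0.0317]
tool_rot: [2.424, 1.998, 0.001]
ft_force: [-0.5, 0.4, 5.0]
grip_width: 0.283
t 3.77 p [ 498.2 -243.3   31.7] F [-0.5  0.4  5. ] w 24.6 jaw -11.0
[  1.8  -0.4 -98.3] [ 0.001 -0.    -0.   ]
[276.4  13.2 -88.3] [ 0.001 -0.    -0.236]
```

```bash
python3 -m handwheel '[[0,0,-30,0,0,0,1],[2,0,-70,0,0,0,1],[60,3,-80,0,0,-0.1,1],[275,13,-88,0,0,-0.236,1],[275,13,-88,0,0,-0.236,1],[275,13,-88,0,0,-0.236,1],[275,13,-88,0,0,-0.236,1],[275,13,-88,0,0,-0.236,1],[275,13,-88,0,0,-0.236,1],[275,13,-88,0,0,-0.236,1],[275,13,-88,0,0,-0.236,1]]' 25
python3 - <<'E'
from h import *
plan((563.8,24,53.5,2.5),)
snap("side","s3",(280,200,400,310),5)
snap("top","t3",(220,155,320,255),5)
E
```

```text
time: 5.15
position: [0.563, 0.0227, 0.1193]
tool_rot: [2.175, 2.267, -0.0]
ft_force: [1.1, -0.6, -0.2]
grip_width: 0.28
t 5.15 p [563.   22.7 119.3] F [ 1.1 -0.6 -0.2] w 24.4 jaw 2.39
[ 1.2  0.9 65.8] [ 0.     0.    -0.002]
```

View pics/s3.png

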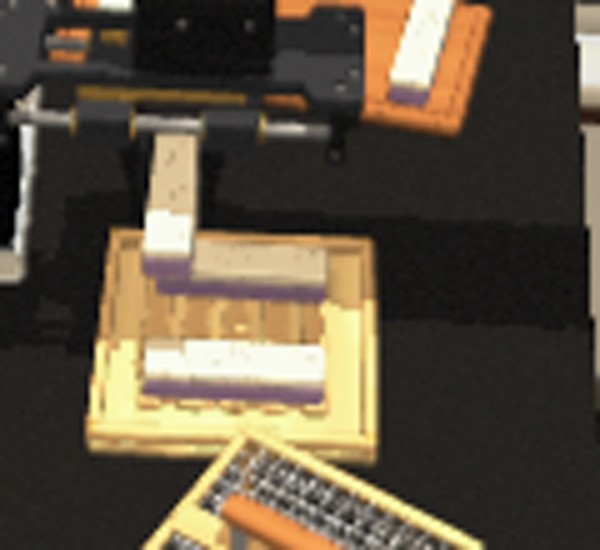

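View pics/t3.png

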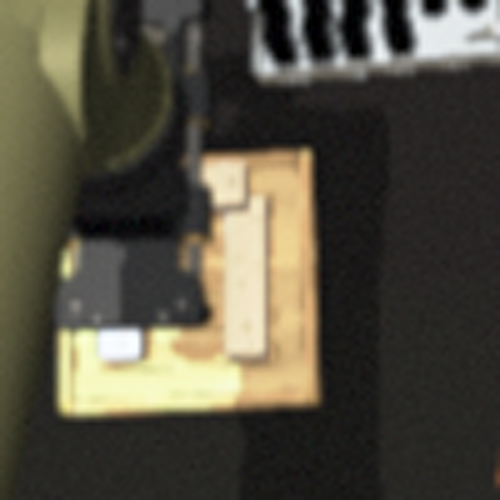

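```bash
python3 -m handwheel '[[1,1,30,0,0,0,1],[1,1,55,0,0,0,1],[1,1,62,0,0,0,1],[1,1,65.5,0,0,0,1],[1,1,65.5,0,0,0,1],[1,1,65.5,0,0,0,1]]' 25
python3 -c "
from h import *
plan((563.8,24,53.5,2.5),)"
```

```text
time: 6.0
position: [0.5648, 0.0253, 0.0546]
tool_rot: [2.171, 2.269, 0.002]
ft_force: [-0.2, 0.6, -0.8]
grip_width: 0.283
t 6.0 p [564.8  25.3  54.6] F [-0.2  0.6 -0.8] w 24.6 jaw 2.52
[-1.3 -1.   1.1] [ 0.002 -0.     0.   ]
```

```bash
python3 -m handwheel '[[-1,-1,0.5,0,0,0,1],[-1,-1,1,0,0,0,1],[-1,-1,1,0,0,0,1],[-1,-1,1,0,0,0,1]]' 25
python3 -c "
from h import *
plan((563.8,24,53.5,2.5),)"
```

```text
time: 6.5
position: [0.5634, 0.0241, 0.0536]
tool_rot: [2.172, 2.27, 0.001]
ft_force: [-1.7, 0.5, 4.9]
grip_width: 0.284
t 6.5 p [563.4  24.1  53.6] F [-1.7  0.5  4.9] w 24.7 jaw 2.51
[-0.1  0.4  0.1] [ 0.001 -0.     0.   ]
```

```bash
python3 -m handwheel '[[0,0,0,0,0,0,0],[0,0,0,0,0,0,0],[0,0,-20,0,0,0,0],[0,0,-80,0,0,0,0],[-100,0,-80,0,0,0.1,0],[-200,0,-80,0,0,0.2,0],[-200,0,-80,0,0,0.2,0],[-200,0,-80,0,0,0.2,0],[-200,0,-80,0,0,0.2,0],[-200,0,-80,0,0,0.2,0]]' 25
python3 - <<'E'
from h import *
np.set_printoptions(precision=2,suppress=True)
plan((434,-225,110,-9),(434,-225,31.5,-9))
t=snap("top","t4",(220,155,380,265),5); s=snap("side","s4",(280,170,400,310),4)
def bb(im): return np.repeat(im[:,:,2:],3,2)
for th in(200,225): print(bars(bb(t),"top",.058,(225,160,380,260),th))
print(bars(bb(s),"side",.058,(290,180,385,300),200))
E
```

```text
time: 7.75
position: [0.5724, -0.1732, 0.1329]
tool_rot: [-2.384, -2.044, -0.002]
ft_force: [0.6, -0.0, 1.2]
grip_width: 0.502
t 7.75 p [ 572.4 -173.2  132.9] F [ 0.6 -0.   1.2] w 43.7 jaw -8.77
[ -72.4 -128.9   22.8] [ 0. -0.  0.]
[ -72.5 -128.9  101.3] [ 0. -0.  0.]
[[ 344.61  243.34  428.87 -240.95   81.37   69.35   25.13]
 [ 359.96  199.58  556.91 -284.16   84.4    39.1    24.91]
 [ 250.66  208.31  540.97   48.37    3.2   104.15   91.69]]
[[ 345.79  243.47  428.74 -242.26   81.17   61.15   23.03]
 [ 243.27  214.3   511.54   55.74    2.73   68.73   22.99]
 [ 360.44  199.53  556.84 -284.94   83.69   35.13   22.5 ]
 [ 251.63  196.38  564.13   35.89  -88.19   79.34   24.99]]
[[ 329.23  271.31  513.32   80.93    2.32   77.82   25.32]
 [ 331.9   251.61  516.43    8.96    1.24   68.81   24.66]
 [ 314.    254.83  563.26   26.64  -88.14   93.52   24.38]
 [ 365.21  203.    431.67 -214.1    81.31   56.02   22.15]]
```

View pics/t4.png

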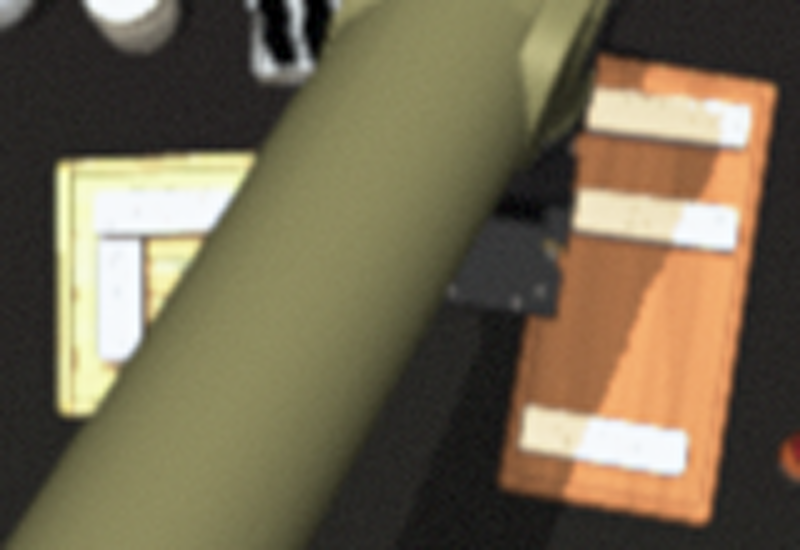

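View pics/s4.png

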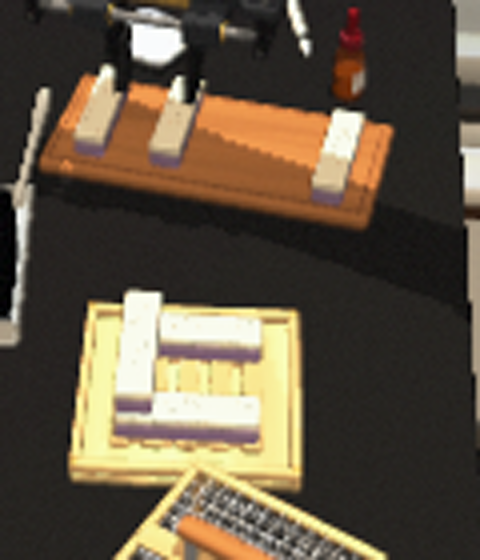

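```bash
python3 -m handwheel '[[-72,-129,23,0,0,0,0],[-72,-129,23,0,0,0,0],[-72,-129,23,0,0,0,0],[-72,-129,23,0,0,0,0],[-72,-129,60,0,0,0,0],[-72,-129,90,0,0,0,0],[-72,-129,101,0,0,0,0],[-72,-129,101,0,0,0,0],[-72,-129,101,0,0,0,0],[-72,-129,101,0,0,0,1],[-72,-129,101,0,0,0,1],[-72,-129,101,0,0,0,1]]' 25
python3 - <<'E'
from h import *
plan((434,-225,31.5,-9))
E
```

```text
time: 9.35
position: [0.4336, -0.2267, 0.0321]
tool_rot: [2.387, 2.041, 0.001]
ft_force: [-0.4, -0.3, 1.8]
grip_width: 0.283
t 9.35 p [ 433.6 -226.7   32.1] F [-0.4 -0.3  1.8] w 24.6 jaw -8.94
[1.8 0.1 0.6] [ 0.001 -0.     0.001]
```

```bash
python3 -m handwheel '[[0,0,-40,0,0,0,1],[0,0,-75,0,0,0,1]]' 25
python3 - <<'E'
from h import *
plan((492.8,21,80,2.5))
E
```

```text
time: 9.6
position: [0.4329, -0.2268, 0.1075]
tool_rot: [-2.388, -2.041, 0.001]
ft_force: [1.3, -0.5, -1.4]
grip_width: 0.28
t 9.6 p [ 432.9 -226.8  107.5] F [ 1.3 -0.5 -1.4] w 24.4 jaw -8.96
[254.1  20.6  27.5] [-0.001  0.    -0.2  ]
```

```bash
python3 -m handwheel '[[254,20,0,0,0,-0.2,1],[254,20,0,0,0,-0.2,1],[254,20,0,0,0,-0.2,1],[254,20,0,0,0,-0.2,1],[254,20,0,0,0,-0.2,1],[254,20,0,0,0,-0.2,1],[254,20,27,0,0,-0.2,1],[254,20,27,0,0,-0.2,1],[254,20,27,0,0,-0.2,1],[254,20,27,0,0,-0.2,1]]' 25
python3 - <<'E'
from h import *
plan((492.8,21,54.1,2.5))
E
```

```text
time: 10.85
position: [0.4931, 0.0206, 0.0807]
tool_rot: [2.173, 2.268, 0.002]
ft_force: [-0.2, 0.1, -1.0]
grip_width: 0.285
t 10.85 p [493.1  20.6  80.7] F [-0.2  0.1 -1. ] w 24.8 jaw 2.46
[ 0.4 -0.4 26.6] [ 0.002 -0.    -0.001]
```

```bash
python3 -m handwheel '[[0,0,18,0,0,0,1],[0,0,25,0,0,0,1],[0,0,26.5,0,0,0,1],[0,0,26.5,0,0,0,1],[0,0,26.5,0,0,0,1]]' 25
python3 - <<'E'
from h import *
plan((492.8,21,54.1,2.5))
E
```

```text
time: 11.48
position: [0.4926, 0.0211, 0.0541]
tool_rot: [-2.172, -2.269, -0.0]
ft_force: [-2.6, 0.5, 6.3]
grip_width: 0.288
t 11.47 p [492.6  21.1  54.1] F [-2.6  0.5  6.3] w 25.0 jaw 2.52
[-0.1  0.2  0. ] [-0. -0.  0.]
```

```bash
python3 -m handwheel '[[0,0,0,0,0,0,0],[0,0,0,0,0,0,0],[0,0,-20,0,0,0,0],[0,0,-75,0,0,0,0],[-100,40,-75,0,0,0.1,0],[-275,70,-75,0,0,0.166,0],[-275,70,-75,0,0,0.166,0],[-275,70,-75,0,0,0.166,0],[-275,70,-75,0,0,0.166,0],[-275,70,-75,0,0,0.166,0],[-275,70,-75,0,0,0.166,0]]' 25
python3 - <<'E'
from h import *
np.set_printoptions(precision=2,suppress=True)
plan((565.5,-255.6,31.5,-7))
t=snap("top","t5",(220,155,380,265),5); s=snap("side","s5",(280,170,400,310),4)
def bb(im): return np.repeat(im[:,:,2:],3,2)
for th in(225,): print(bars(bb(t),"top",.058,(225,160,380,260),th))
print(bars(bb(s),"side",.058,(290,180,385,300),200))
E
```

```text
time: 12.85
position: [0.5745, -0.2493, 0.1278]
tool_rot: [-2.351, -2.082, -0.0]
ft_force: [-0.1, 0.4, -0.6]
grip_width: 0.496
t 12.85 p [ 574.5 -249.3  127.8] F [-0.1  0.4 -0.6] w 43.2 jaw -6.95
[-7.4 -8.1 96.3] [-0. -0.  0.]
[[255.13 213.3  508.31  21.15 -87.43  99.84  65.4 ]
 [254.2  196.16 564.32  25.71 -87.57  95.22  25.09]]
[[ 328.83  271.29  524.57   81.96    2.33   76.33   25.32]
 [ 327.63  251.29  528.67    9.36    1.83   45.29   24.73]
 [ 340.25  256.13  492.66   23.44  -87.19   94.79   22.96]
 [ 313.98  254.84  563.26   26.64  -87.74   93.41   24.19]
 [ 316.57  181.98  593.08 -311.77    6.61   65.32   27.82]]
```

View pics/t5.png

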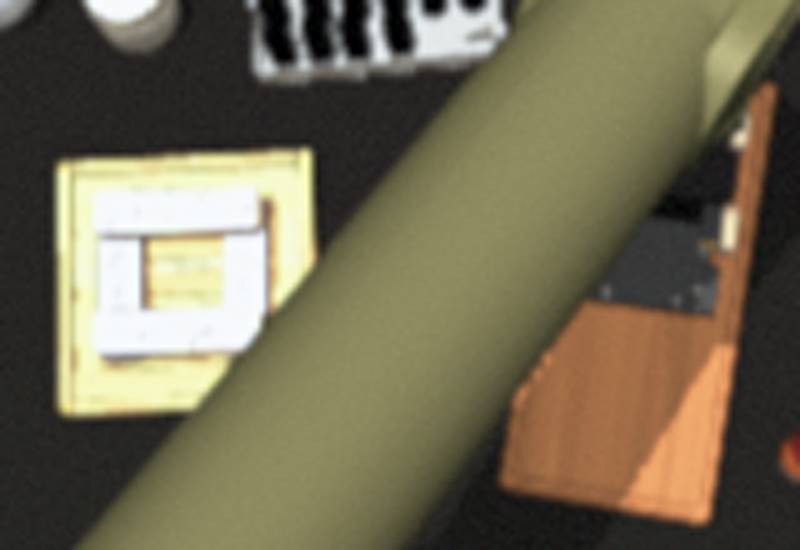

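View pics/s5.png

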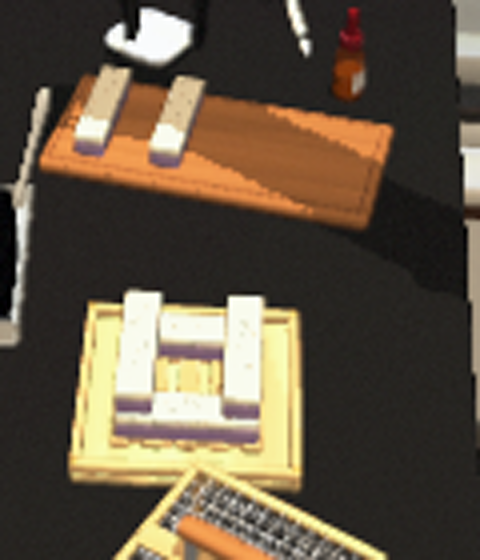

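```bash
python3 -m handwheel '[[-7,-8,10,0,0,0,0],[-7,-8,60,0,0,0,0],[-7,-8,88,0,0,0,0],[-7,-8,96,0,0,0,0],[-7,-8,96,0,0,0,0],[-7,-8,96,0,0,0,0],[-7,-8,96,0,0,0,1],[-7,-8,96,0,0,0,1],[-7,-8,96,0,0,0,1]]' 25
python3 - <<'E'
from h import *
plan((565.5,-255.6,31.5,-7))
E
python3 -m handwheel '[[0,0,-40,0,0,0,1],[0,0,-90,0,0,0,1],[0,0,-100,0,0,0,1],[0,0,-100,0,0,0,1]]' 25
python3 - <<'E'
from h import *
plan((530,-11.3,130,-87.5))
E
```

```text
time: 14.08
position: [0.566, -0.2566, 0.0327]
tool_rot: [2.352, 2.082, 0.001]
ft_force: [-0.2, -0.2, 1.9]
grip_width: 0.285
t 14.07 p [ 566.  -256.6   32.7] F [-0.2 -0.2  1.9] w 24.8 jaw -6.99
[ 0.9 -0.6  1.2] [ 0.001 -0.     0.   ]
time: 14.58
position: [0.5659, -0.2564, 0.1325]
tool_rot: [2.352, 2.082, 0.001]
ft_force: [-0.1, -0.8, -0.8]
grip_width: 0.287
t 14.57 p [ 565.9 -256.4  132.5] F [-0.1 -0.8 -0.8] w 24.9 jaw -6.98
[239.  -65.5   2.5] [ 1.000e-03 -1.000e-03  1.405e+00]
```

```bash
python3 -m handwheel '[[239,-66,0,0,0,1.405,1],[239,-66,0,0,0,1.405,1],[239,-66,0,0,0,1.405,1],[239,-66,0,0,0,1.405,1],[239,-66,0,0,0,1.405,1],[239,-66,0,0,0,1.405,1],[239,-66,0,0,0,1.405,1],[239,-66,0,0,0,1.405,1],[239,-66,20,0,0,1.405,1],[239,-66,30,0,0,1.405,1],[239,-66,30,0,0,1.405,1],[239,-66,30,0,0,1.405,1]]' 25
python3 - <<'E'
from h import *
plan((529,-11.3,76.7,-87.5))
s=snap("side","s6",(280,170,400,310),4)
E
```

```text
time: 16.08
position: [0.5294, -0.0114, 0.1023]
tool_rot: [3.141, 0.069, 0.0]
ft_force: [0.7, 0.3, -0.4]
grip_width: 0.283
t 16.07 p [529.4 -11.4 102.3] F [ 0.7  0.3 -0.4] w 24.6 jaw -87.5
[-0.4 -0.1 25.6] [ 0. -0.  0.]
```

View pics/s6.png

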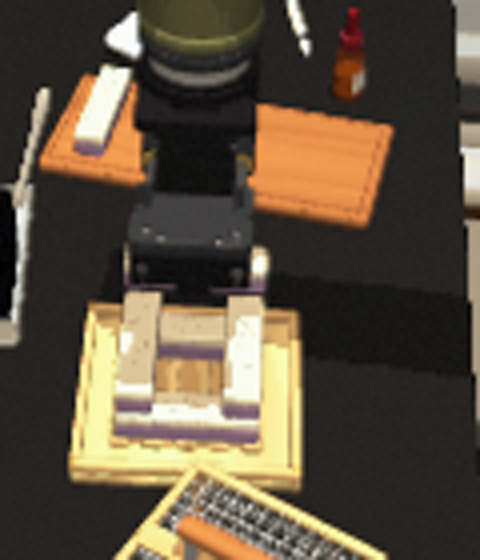

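```bash
python3 -m handwheel '[[0,0,18,0,0,0,1],[0,0,24,0,0,0,1],[0,0,25.5,0,0,0,1],[0,0,25.5,0,0,0,1],[0,0,25.5,0,0,0,1]]' 25
python3 - <<'E'
from h import *
plan((529,-11.3,76.7,-87.5))
E
```

```text
time: 16.75
position: [0.5289, -0.0113, 0.0766]
tool_rot: [-3.141, -0.069, 0.001]
ft_force: [-2.2, 0.2, 3.2]
grip_width: 0.286
t 16.75 p [528.9 -11.3  76.6] F [-2.2  0.2  3.2] w 24.8 jaw -87.49
[ 0.1  0.  -0.1] [-0.     0.001  0.   ]
```

```bash
python3 -m handwheel '[[0,0,0,0,0,0,0],[0,0,0,0,0,0,0],[0,0,-25,0,0,0,0],[0,0,-65,0,0,0,0],[90,250,-65,0,0,-1.41,0],[90,250,-65,0,0,-1.41,0],[90,250,-65,0,0,-1.41,0],[90,250,-65,0,0,-1.41,0],[90,250,-65,0,0,-1.41,0],[90,250,-65,0,0,-1.41,0],[90,250,-65,0,0,-1.41,0],[90,250,-65,0,0,-1.41,0]]' 25
python3 -m handwheel '[[0,0,0,0,0,0,0],[0,0,0,0,0,0,0],[0,0,0,0,0,0,0],[0,0,0,0,0,0,0]]' 25
python3 - <<'E'
from h import *
np.set_printoptions(precision=2,suppress=True)
plan((627.8,-263.2,31.5,-6.7))
t=snap("top","t7",(220,155,380,265),5); s=snap("side","s7",(280,170,400,310),4)
def bb(im): return np.repeat(im[:,:,2:],3,2)
for th in(225,): print(bars(bb(t),"top",.080,(225,160,380,260),th))
print(bars(bb(s),"side",.080,(290,180,385,300),200))
E
```

```text
time: 18.25
position: [0.6302, -0.2574, 0.1412]
tool_rot: [-2.344, -2.092, 0.0]
ft_force: [-0.1, -0.7, 0.5]
grip_width: 0.5
time: 18.75
position: [0.6302, -0.2569, 0.1417]
tool_rot: [-2.351, -2.084, 0.0]
ft_force: [0.2, 0.9, -0.1]
grip_width: 0.498
t 18.75 p [ 630.2 -256.9  141.7] F [ 0.2  0.9 -0.1] w 43.3 jaw -6.88
[ -6.5  -1.6 110.2] [-0.  0. -0.]
[[248.29 214.06 502.79  45.12  -1.9   63.98  57.14]
 [253.53 201.48 555.34  16.49 -88.04  89.81  63.5 ]]
[[ 328.88  271.29  522.9   101.93    2.4    73.99   24.68]
 [ 340.15  259.25  491.31   56.3   -87.13   69.95   22.29]
 [ 313.63  257.95  560.2    59.31  -87.86   68.37   23.57]
 [ 328.29  240.75  528.37   -8.9     2.51   92.64   24.44]
 [ 316.69  182.1   589.72 -280.68    6.61   64.37   28.43]]
```

View pics/s7.png

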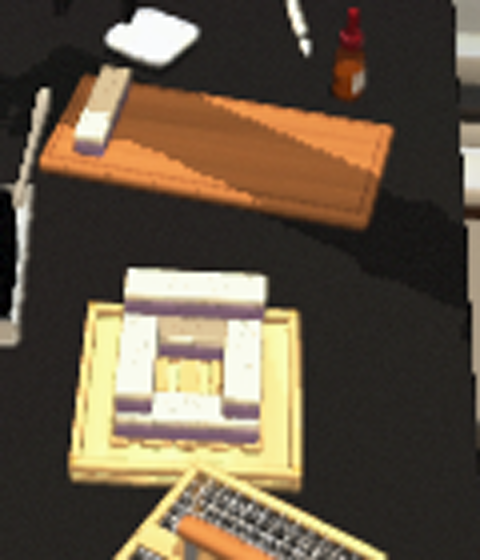

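```bash
python3 -m handwheel '[[-6.5,-1.6,30,0,0,0,0],[-6.5,-1.6,80,0,0,0,0],[-6.5,-1.6,103,0,0,0,0],[-6.5,-1.6,109.5,0,0,0,0],[-6.5,-1.6,109.5,0,0,0,0],[-6.5,-1.6,109.5,0,0,0,0],[-6.5,-1.6,109.5,0,0,0,1],[-6.5,-1.6,109.5,0,0,0,1],[-6.5,-1.6,109.5,0,0,0,1]]' 25
python3 - <<'E'
from h import *
plan((627.8,-263.2,31.5,-6.7))
E
python3 -m handwheel '[[0,0,-40,0,0,0,1],[0,0,-90,0,0,0,1],[0,0,-110,0,0,0,1],[0,0,-110,0,0,0,1]]' 25
python3 - <<'E'
from h import *
plan((526.7,60,140,-87.5))
E
```

```text
time: 19.98
position: [0.6281, -0.2634, 0.0327]
tool_rot: [2.35, 2.085, 0.001]
ft_force: [-1.1, 0.7, 1.4]
grip_width: 0.284
t 19.98 p [ 628.1 -263.4   32.7] F [-1.1  0.7  1.4] w 24.7 jaw -6.84
[ 0.1 -0.3  1.2] [ 0.001 -0.    -0.002]
time: 20.48
position: [0.6285, -0.2637, 0.1435]
tool_rot: [2.349, 2.083, 0.003]
ft_force: [-0.0, 0.0, -2.1]
grip_width: 0.28
t 20.48 p [ 628.5 -263.7  143.5] F [-0.   0.  -2.1] w 24.4 jaw -6.85
[ 309.3 -139.7    3. ] [ 0.002 -0.002  1.408]
```

```bash
python3 -m handwheel '[[309,-140,0,0,0,1.408,1],[309,-140,0,0,0,1.408,1],[309,-140,0,0,0,1.408,1],[309,-140,0,0,0,1.408,1],[309,-140,0,0,0,1.408,1],[309,-140,0,0,0,1.408,1],[309,-140,0,0,0,1.408,1],[309,-140,0,0,0,1.408,1],[309,-140,0,0,0,1.408,1],[309,-140,30,0,0,1.408,1],[309,-140,40,0,0,1.408,1],[309,-140,40,0,0,1.408,1]]' 25
python3 -m handwheel '[[0,0,0,0,0,0,1],[0,0,0,0,0,0,1],[0,0,0,0,0,0,1]]' 25
python3 - <<'E'
from h import *
plan((526.6,60,76.7,-87.5))
E
```

```text
time: 21.98
position: [0.5247, 0.0597, 0.1012]
tool_rot: [3.14, 0.07, -0.004]
ft_force: [0.5, -0.2, -0.7]
grip_width: 0.285
time: 22.35
position: [0.526, 0.0603, 0.1028]
tool_rot: [-3.14, -0.068, -0.002]
ft_force: [-0.7, -0.0, -0.8]
grip_width: 0.286
t 22.35 p [526.   60.3 102.8] F [-0.7 -0.  -0.8] w 24.9 jaw -87.5
[ 0.5  0.3 26.1] [-0.001 -0.001 -0.   ]
```

```bash
python3 -m handwheel '[[0.5,0.3,18,0,0,0,1],[0.5,0.3,24,0,0,0,1],[0.5,0.3,26,0,0,0,1],[0.5,0.3,26,0,0,0,1],[0.5,0.3,26,0,0,0,1]]' 25
python3 - <<'E'
from h import *
plan((526.6,60,76.7,-87.5))
E
```

```text
time: 22.98
position: [0.525, 0.0597, 0.0765]
tool_rot: [-3.14, -0.068, 0.005]
ft_force: [-5.7, -0.2, 10.9]
grip_width: 0.287
t 22.98 p [525.   59.7  76.5] F [-5.7 -0.2 10.9] w 25.0 jaw -87.51
[ 1.6 -0.2 -0.2] [-0.     0.003 -0.   ]
```

```bash
python3 -m handwheel '[[0,0,0,0,0,0,0],[0,0,0,0,0,0,0],[0,0,-25,0,0,0,0],[0,0,-75,0,0,0,0],[-30,250,-90,0,0,0,0],[-30,250,-90,0,0,0,0],[-30,250,-90,0,0,0,0],[-30,250,-90,0,0,0,0],[-30,250,-90,0,0,0,0],[-30,250,-90,0,0,0,0],[-30,250,-90,0,0,0,0]]' 25
python3 - <<'E'
from h import *
np.set_printoptions(precision=2,suppress=True)
plan((484.9,238.5,170,63))
t=snap("top","t8",(220,155,320,255),6); s=snap("side","s8",(280,210,400,310),6)
def bb(im): return np.repeat(im[:,:,2:],3,2)
for th in(225,): print(bars(bb(t),"top",.080,(225,160,300,260),th))
print(bars(bb(s),"side",.080,(290,220,385,300),200))
E
```

```text
time: 24.35
position: [0.5074, -0.1891, 0.1658]
tool_rot: [-3.14, -0.073, 0.001]
ft_force: [-1.1, -0.5, -0.6]
grip_width: 0.5
t 24.35 p [ 507.4 -189.1  165.8] F [-1.1 -0.5 -0.6] w 43.5 jaw -87.34
[  -2.7 -428.2   -3.9] [-0.   -0.   -2.62]
[[240.03 208.26 524.38  61.     2.33  95.19  24.23]
 [258.35 207.37 527.35   3.35   3.34  97.16  64.2 ]]
[[327.61 256.11 524.83  53.03   3.41  94.76  50.86]
 [328.24 240.74 528.37  -8.9    2.51  92.94  24.44]]
```

View pics/s8.png

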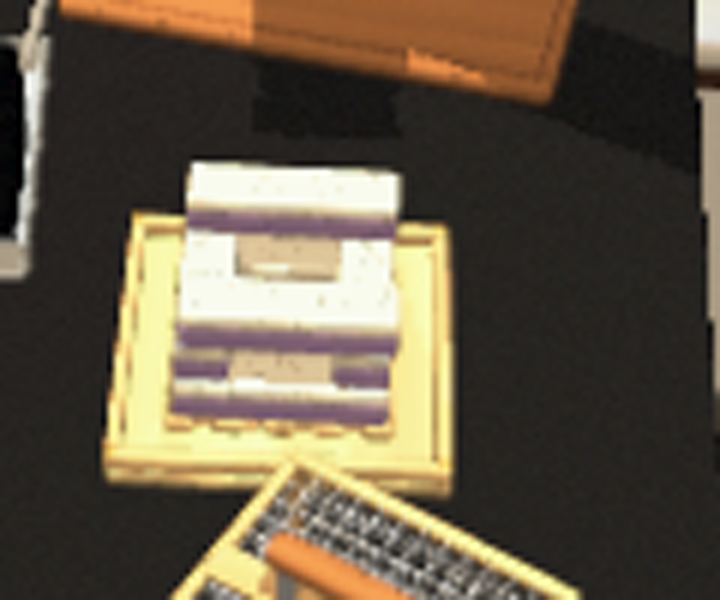

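View pics/t8.png

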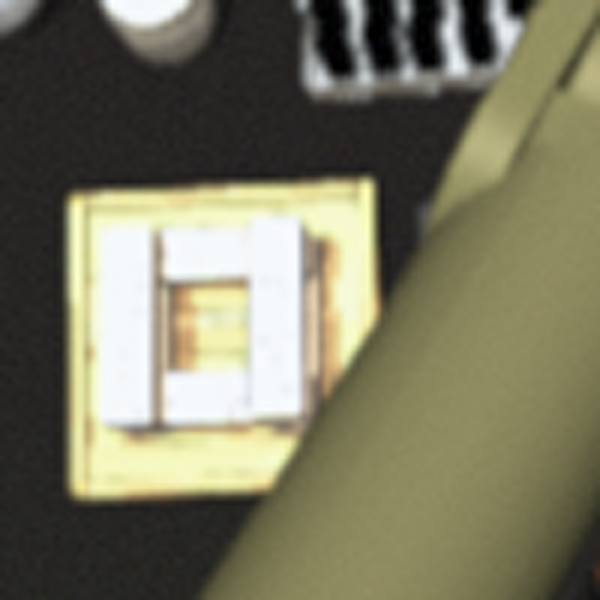

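Run:
```python
from h import *
np.set_printoptions(precision=1,suppress=True)
t=ctrl.get_image("top"); s=ctrl.get_image("side")
def edge(im,p,q,n,z,N=400):
    # strongest gradient crossings along segment p->q in blue channel
    a=np.linspace(0,1,N)[:,None]; L=np.array(p)*(1-a)+np.array(q)*a
    v=cv2.remap(im[:,:,2].astype(np.float32),L[:,0].astype(np.float32)[None],L[:,1].astype(np.float32)[None],1)[0]
    i=np.where(np.diff((v>212).astype(int))!=0)[0]
    return [(L[j].round(1).tolist(),(plane(n,L[j],z)[0,:2]*1000).round(1).tolist(),'+' if v[j+1]>v[j] else '-') for j in i]
print("left bar (z80) top->bottom"); 
for c in(239,241,243): print(c,edge(t,(c,185),(c,232),"top",.08))
print("right bar"); 
for c in(264,266,268): print(c,edge(t,(c,185),(c,232),"top",.08))
print("across y, row through gap, z80");
for r in(205,209,212): print(r,edge(t,(230,r),(285,r),"top",.08))
print("side across x: back bar z80")
print(edge(s,(305,240),(352,241),"side",.08)); print(edge(s,(305,257),(352,259),"side",.08))
```

```text
left bar (z80) top->bottom
239 [([239.0, 191.5], [573.4, 66.6], '+'), ([239.0, 225.1], [475.9, 62.0], '-')]
241 [([241.0, 191.5], [573.4, 60.8], '+'), ([241.0, 224.8], [476.6, 56.3], '-')]
243 [([243.0, 191.4], [573.8, 55.1], '+'), ([243.0, 224.7], [477.0, 50.6], '-')]
right bar
264 [([264.0, 190.2], [577.9, -5.4], '+'), ([264.0, 223.5], [481.0, -8.9], '-')]
266 [([266.0, 190.4], [577.2, -11.2], '+'), ([266.0, 223.4], [481.4, -14.6], '-')]
268 [([268.0, 190.2], [578.0, -16.9], '+'), ([268.0, 223.3], [481.8, -20.2], '-')]
across y, row through gap, z80
205 [([235.2, 205.0], [533.7, 75.5], '+'), ([244.5, 205.0], [533.9, 49.0], '-'), ([261.0, 205.0], [534.4, 1.6], '+'), ([269.4, 205.0], [534.6, -22.5], '-'), ([276.5, 205.0], [534.8, -42.6], '+'), ([278.5, 205.0], [534.9, -48.5], '-')]
209 [([235.2, 209.0], [522.0, 75.0], '+'), ([244.5, 209.0], [522.3, 48.5], '-'), ([261.2, 209.0], [522.8, 0.8], '+'), ([269.4, 209.0], [523.0, -22.9], '-')]
212 [([235.7, 212.0], [513.3, 73.3], '+'), ([244.5, 212.0], [513.6, 48.1], '-'), ([261.2, 212.0], [514.1, 0.4], '+'), ([269.4, 212.0], [514.3, -23.2], '-')]
side across x: back bar z80
[([311.7, 240.1], [573.6, -6.6], '+'), ([345.2, 240.9], [483.0, -14.1], '-')]
[([309.8, 257.2], [570.5, 57.5], '+'), ([345.4, 258.7], [478.4, 52.4], '-')]
```

Run:
```python
from h import *
np.set_printoptions(precision=2,suppress=True)
t=cv2.imread("pics/top0.png")[:,:,::-1]
g=t.max(2).astype(np.float32)
def cross(p,q,N=300,th=135):
    a=np.linspace(0,1,N)[:,None]; L=np.array(p)*(1-a)+np.array(q)*a
    v=cv2.remap(g,L[:,0].astype(np.float32)[None],L[:,1].astype(np.float32)[None],1)[0]
    return L[np.argmax(v>th)]
E={}
E['+x']=[cross((c,178),(c,195)) for c in range(236,280)]
E['-x']=[cross((c,245),(c,225)) for c in range(236,280)]
E['+y']=[cross((225,r),(240,r)) for r in range(191,233)]
E['-y']=[cross((290,r),(275,r)) for r in range(190,232)]
for k,v in E.items():
    for z in (.018,0):
        P=plane("top",np.array(v),z)[:,:2]*1000
        vx,vy,x0,y0=cv2.fitLine(P.astype(np.float32),cv2.DIST_HUBER,0,.01,.01).ravel(); a=(np.degrees(np.arctan2(vy,vx))+45)%90-45
        print(k,z,a.round(2),P.mean(0), np.abs((P-[x0,y0])@[-vy,vx]).max().round(2))
# edges of the cover's frame on top for handle/cover yaw left to handle fit
```

```text
+x 0.018 3.08 [606.29  23.83] 0.78
+x 0 3.08 [610.6  26.7] 0.79
-x 0.018 3.35 [450.79  17.69] 0.72
-x 0 3.35 [452.92  20.47] 0.73
+y 0.018 3.63 [525.8  100.33] 0.66
+y 0 3.63 [528.98 104.27] 0.67
-y 0.018 3.37 [530.39 -54.64] 0.84
-y 0 3.37 [533.64 -52.87] 0.85
```

```bash
python3 -m handwheel '[[-3,-50,-20,0,0,-0.2,0],[-3,-428,-24,0,0,-1.3,0],[-3,-428,-24,0,0,-1.3,0],[-3,-428,-24,0,0,-1.3,0],[-3,-428,-24,0,0,-1.3,0],[-3,-428,-24,0,0,-1.3,0],[-3,-428,-24,0,0,-1.3,0],[-3,-428,-24,0,0,-2.4,0],[-3,-428,-24,0,0,-2.62,0],[-3,-428,-24,0,0,-2.62,0],[-3,-428,-24,0,0,-2.62,0],[-3,-428,-24,0,0,-2.62,0]]' 35
python3 -m handwheel '[[0,0,0,0,0,0,0],[0,0,0,0,0,0,0],[0,0,0,0,0,0,0],[0,0,0,0,0,0,0],[0,0,0,0,0,0,0]]' 35
python3 - <<'E'
from h import *
plan((484.9,238.5,123,63.1))
E
```

```text
time: 26.05
position: [0.4851, 0.2368, 0.1902]
tool_rot: [-1.3, -2.86, -0.0]
ft_force: [0.1, -0.2, -0.1]
grip_width: 0.5
time: 26.68
position: [0.4855, 0.2363, 0.1903]
tool_rot: [1.311, 2.855, 0.0]
ft_force: [-0.3, -0.2, 0.2]
grip_width: 0.498
t 26.68 p [485.5 236.3 190.3] F [-0.3 -0.2  0.2] w 43.3 jaw 40.66
[ 2.1  1.  67.3] [ 0.     0.    -0.392]
```

```bash
python3 -m handwheel '[[2,1,20,0,0,-0.15,0],[2,1,25,0,0,-0.3,0],[2,1,25,0,0,-0.39,0],[2,1,25,0,0,-0.39,0],[2,1,25,0,0,-0.39,0]]' 35
python3 - <<'E'
from h import *
plan((484.9,238.5,114,63.1))
s=snap("side","s9",(280,240,420,390),4)
E
```

```text
time: 27.3
position: [0.485, 0.2384, 0.1654]
tool_rot: [0.735, 3.054, 0.0]
ft_force: [0.6, 0.2, 1.7]
grip_width: 0.5
t 27.3 p [485.  238.4 165.4] F [0.6 0.2 1.7] w 43.5 jaw 62.93
[ 0.2 -0.  51.4] [ 0.     0.    -0.003]
```

View pics/s9.png

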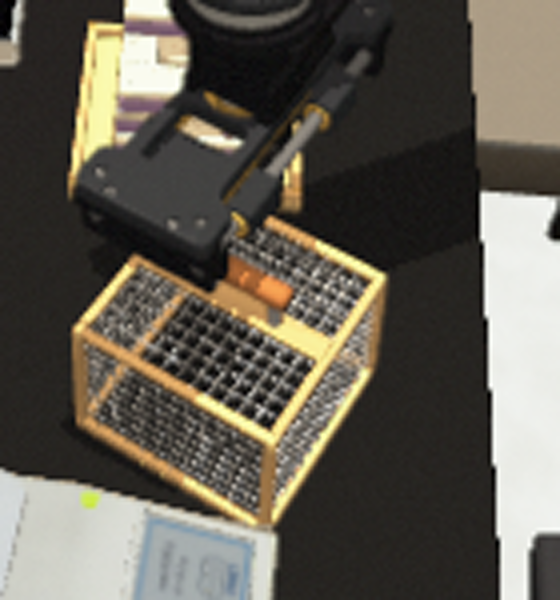

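```bash
python3 -m handwheel '[[0,0,30,0,0,0,0],[0,0,46,0,0,0,0],[0,0,51,0,0,0,0],[0,0,51,0,0,0,0],[0,0,51,0,0,0,0],[0,0,51,0,0,0,1],[0,0,51,0,0,0,1],[0,0,51,0,0,0,1],[0,0,51,0,0,0,1],[0,0,51,0,0,0,1]]' 35
python3 -c "
from h import *
plan((484.9,238.5,240,63.1))"
```

```text
time: 28.6
position: [0.4848, 0.2381, 0.1141]
tool_rot: [-0.733, -3.055, 0.001]
ft_force: [-0.6, -0.8, -0.1]
grip_width: 0.159
t 28.6 p [484.8 238.1 114.1] F [-0.6 -0.8 -0.1] w 13.9 jaw 63.02
[ 1.000e-01  3.000e-01 -1.259e+02] [-0.001 -0.    -0.001]
```

```bash
python3 -m handwheel '[[0,0,-15,0,0,0,1],[0,0,-45,0,0,0,1],[0,0,-85,0,0,0,1],[0,0,-112,0,0,0,1],[0,0,-112,0,0,0,1],[0,0,-112,0,0,0,1]]' 40
python3 - <<'E'
from h import *
plan((529.1,23.9,224,93.2))
s=snap("side","s10",(240,140,440,390),3)
E
```

```text
time: 29.35
position: [0.4843, 0.2382, 0.2253]
tool_rot: [-0.732, -3.054, 0.001]
ft_force: [-0.9, -0.3, -2.5]
grip_width: 0.152
t 29.35 p [484.3 238.2 225.3] F [-0.9 -0.3 -2.5] w 13.2 jaw 63.03
[-137.1 -170.7    1.3] [-0.001 -0.001 -0.526]
```

View pics/s10.png

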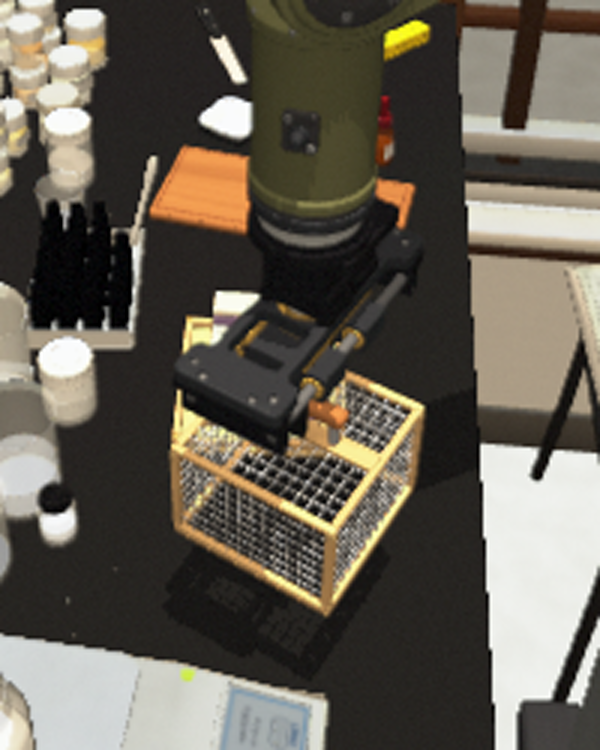

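Cover is held level and clear of the bench. I'll bring it over the tower.

```bash
python3 -m handwheel '[[-35,-43,0,0,0,-0.13,1],[-70,-86,0,0,0,-0.26,1],[-105,-128,0,0,0,-0.4,1],[-130,-162,0,0,0,-0.5,1],[-137,-171,0,0,0,-0.526,1],[-137,-171,0,0,0,-0.526,1],[-137,-171,0,0,0,-0.526,1],[-137,-171,0,0,0,-0.526,1],[-137,-171,0,0,0,-0.526,1]]' 40
python3 - <<'E'
from h import *
plan((529.1,23.9,123,93.2))
s=snap("side","s11",(260,110,420,310),3); t=snap("top","t11",(200,135,340,265),4)
E
```

```text
time: 30.52
position: [0.5294, 0.0247, 0.2261]
tool_rot: [0.089, -3.14, -0.0]
ft_force: [0.3, 0.3, -1.7]
grip_width: 0.156
t 30.52 p [529.4  24.7 226.1] F [ 0.3  0.3 -1.7] w 13.6 jaw 93.24
[  0.3  -0.8 103.1] [ 0.    -0.     0.001]
```

View pics/s11.png

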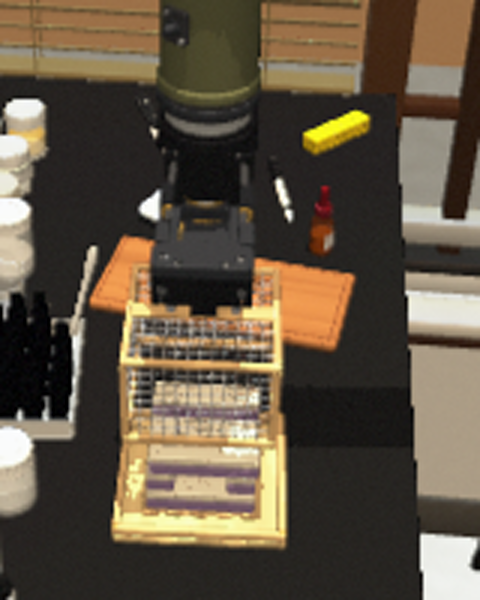

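View pics/t11.png

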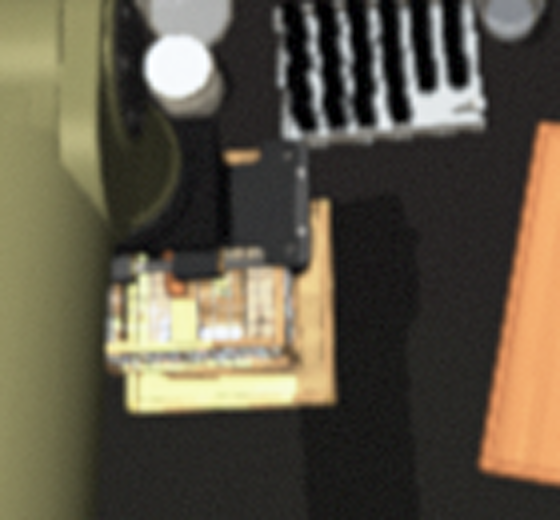

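```bash
python3 -m handwheel '[[0,-1,20,0,0,0,1],[0,-1,40,0,0,0,1],[0,-1,60,0,0,0,1],[0,-1,78,0,0,0,1],[0,-1,86,0,0,0,1],[0,-1,86,0,0,0,1],[0,-1,86,0,0,0,1]]' 40
python3 - <<'E'
from h import *
plan((529.1,23.9,122,93.2))
s=snap("side","s12",(270,190,390,310),5); t=snap("top","t12",(220,155,320,255),5)
E
```

```text
time: 31.5
position: [0.5301, 0.0229, 0.141]
tool_rot: [-0.087, 3.139, 0.0]
ft_force: [0.8, 0.6, -1.8]
grip_width: 0.153
t 31.5 p [530.1  22.9 141. ] F [ 0.8  0.6 -1.8] w 13.3 jaw 93.16
[ 1.  1. 19.] [ 0.     0.001 -0.001]
```

View pics/s12.png

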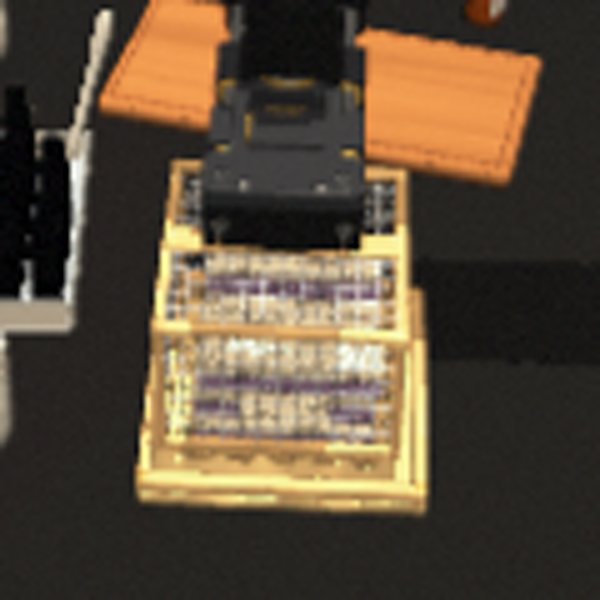

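View pics/t12.png

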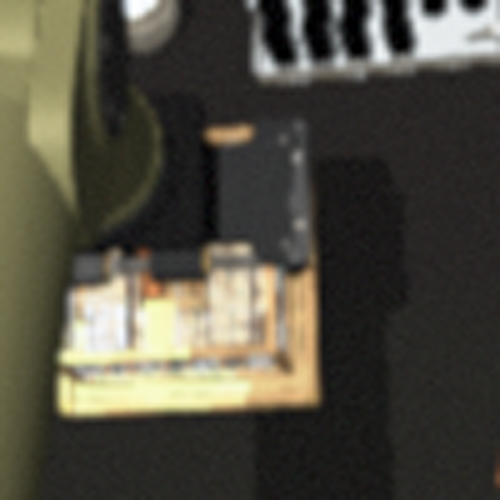

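Run:
```python
from h import *
np.set_printoptions(precision=1,suppress=True)
im=snap("side","s13",(290,255,365,300),10)
f=np.radians(3.2); u=np.array([np.cos(f),np.sin(f)]); v=np.array([-np.sin(f),np.cos(f)])
c=np.array([530.1,22.9]); tc=np.array([529.4,23.8])
for nm,c0,h,z in(("cover",c,64,.027),("rim out",tc,76,.018),("rim in",tc,69,.018)):
    pts=np.array([np.r_[(c0+a*h*u+b*h*v)/1000,z] for a,b in((1,1),(-1,1))]); print(nm,(proj("side",pts)-[290,255])*10)
```

```text
cover [[108.8 249.3]
 [598.9 270.9]]
rim out [[ 61.8 308.7]
 [646.3 334.8]]
rim in [[ 91.  289.1]
 [619.  312.5]]
```

View pics/s13.png

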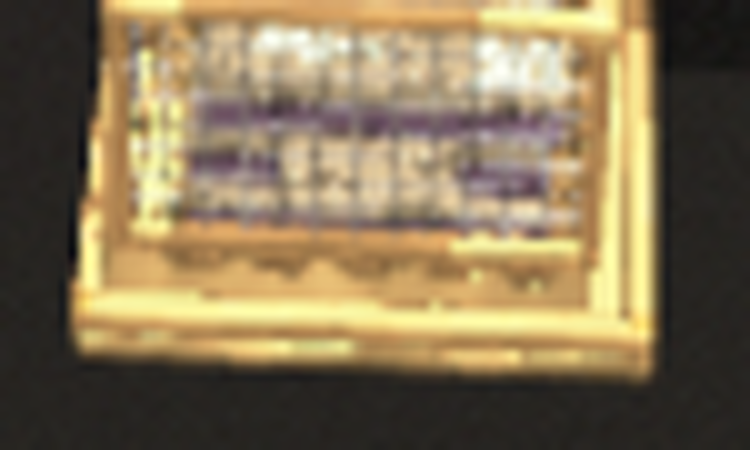

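```bash
python3 -m handwheel '[[2,1.3,0,0,0,0,1],[2,1.3,0,0,0,0,1],[2,1.3,6,0,0,0,1],[2,1.3,12,0,0,0,1],[2,1.3,12,0,0,0,1],[2,1.3,12,0,0,0,1]]' 40
python3 - <<'E'
from h import *
plan((528,24.2,122,93.2))
im=snap("side","s14",(290,255,365,300),10)
E
```

```text
time: 32.4
position: [0.5275, 0.024, 0.1281]
tool_rot: [0.087, -3.14, 0.0]
ft_force: [-0.1, 0.2, -1.8]
grip_width: 0.156
t 32.4 p [527.5  24.  128.1] F [-0.1  0.2 -1.8] w 13.6 jaw 93.16
[-0.6  0.1  6.1] [-0.    -0.    -0.001]
```

View pics/s14.png

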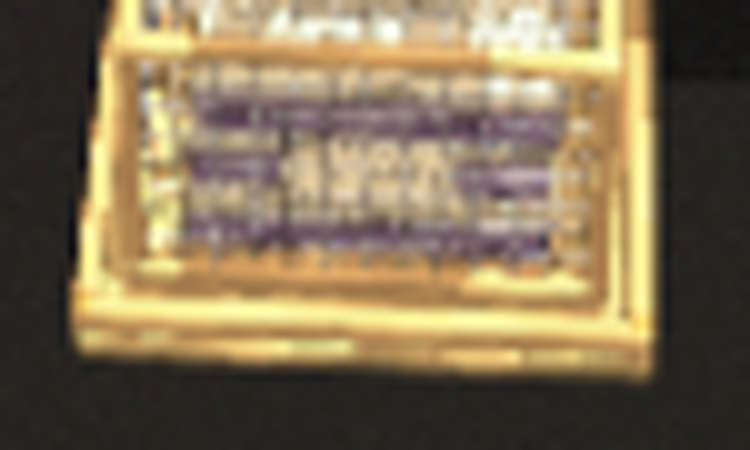

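```bash
python3 -m handwheel '[[0,0,3,0,0,0,1],[0,0,5.5,0,0,0,1],[0,0,6.5,0,0,0,1],[0,0,6.5,0,0,0,1],[0,0,6.5,0,0,0,1]]' 40
python3 - <<'E'
from h import *
plan((528,24.2,122,93.2))
E
```

```text
time: 33.08
position: [0.5275, 0.0237, 0.122]
tool_rot: [-0.086, 3.14, -0.0]
ft_force: [-2.6, -1.4, 3.3]
grip_width: 0.155
t 33.08 p [527.5  23.7 122. ] F [-2.6 -1.4  3.3] w 13.5 jaw 93.15
[-0.6  0.4  0. ] [-0.     0.    -0.001]
```

```bash
python3 -m handwheel '[[0,0,0,0,0,0,0],[0,0,0,0,0,0,0],[0,0,0,0,0,0,0],[0,0,-20,0,0,0,0],[0,0,-60,0,0,0,0],[0,0,-90,0,0,0,0],[0,-200,-100,0,0,0,0],[0,-200,-100,0,0,0,0],[0,-200,-100,0,0,0,0],[0,-200,-100,0,0,0,0],[0,-200,-100,0,0,0,0],[0,-200,-100,0,0,0,0]]' 40
python3 - <<'E'
from h import *
plan()
im=snap("side","s15",(270,190,390,310),6); t=snap("top","t15",(220,155,320,255),6)
snap("top","t15f")
E
```

```text
time: 34.58
position: [0.5389, -0.1731, 0.2213]
tool_rot: [0.092, -3.14, -0.002]
ft_force: [-0.6, 0.1, 0.6]
grip_width: 0.499
t 34.58 p [ 538.9 -173.1  221.3] F [-0.6  0.1  0.6] w 43.4 jaw 93.35
```

View pics/s15.png

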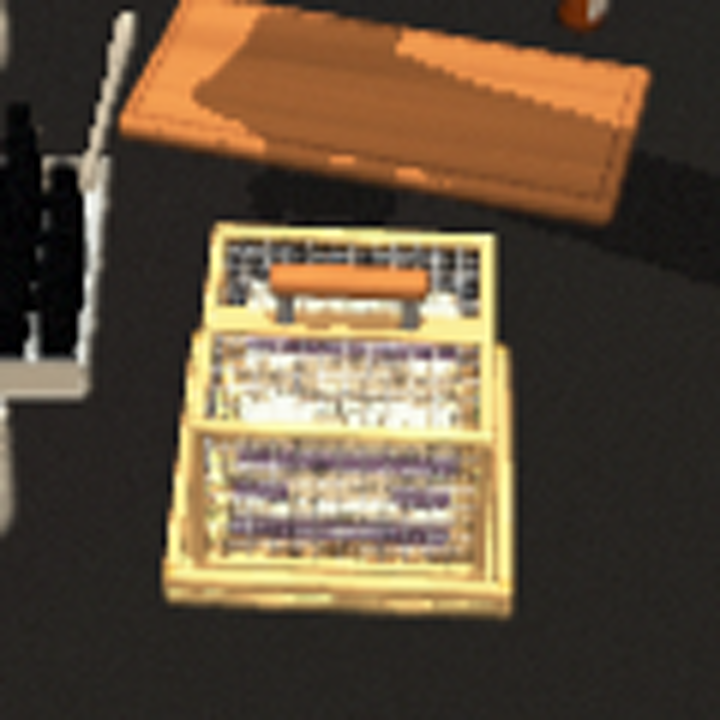

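View pics/t15f.png

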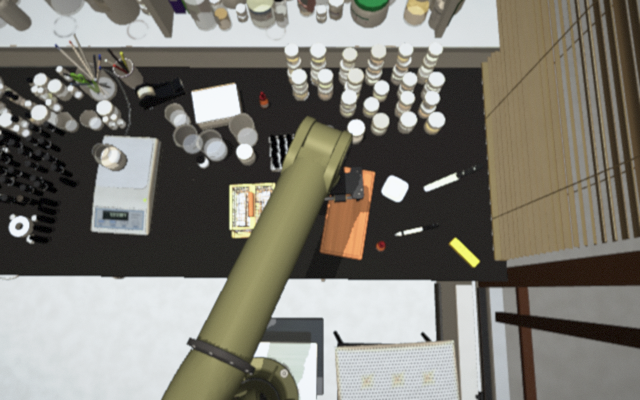

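Run:
```python
from h import *
cs={};k=8
for n,box in(("top",(232,190,262,230)),("side",(310,228,348,250))):
    im=ctrl.get_image(n);x0,y0,x1,y1=box
    c=cv2.resize(im[y0:y1,x0:x1],None,fx=k,fy=k,interpolation=1).astype(int)
    m=((c[:,:,0]>150)&(c[:,:,0]-c[:,:,1]>60)).astype(np.uint8)
    q=max(cv2.findContours(m,0,1)[0],key=cv2.contourArea); uv=(q[:,0]+.5)/k-.5+[x0,y0]
    r=cv2.minAreaRect(uv.astype(np.float32)); cs[n]=r[0]; P=(plane(n,uv,.132)[:,:2]*1000).astype(np.float32); print(n,r,cv2.minAreaRect(P))
print(tri([cs["top"]],[cs["side"]])*1000)
```

```text
top ((250.45693969726562, 203.87188720703125), (22.894027709960938, 4.098873615264893), 89.45948028564453) ((527.4180297851562, 22.939401626586914), (64.14065551757812, 11.23487663269043), 2.9226555824279785)
side ((327.6228942871094, 236.04937744140625), (25.951438903808594, 4.683435916900635), 2.385944128036499) ((527.8429565429688, 27.98923683166504), (66.74456787109375, 17.577123641967773), 3.061944007873535)
[[5.28052983e+02 2.36509081e+01 1.27894356e+02 6.30033652e-02]]
```

```bash
python3 -c "
from bench import ctrl
print(ctrl.close_job(), ctrl.get_state()['time'])"
```

```text
the job is handed in; nothing more can be done
the job is handed in; nothing more can be done
```

The soap tower is built three layers high and the wire cover is over it, down inside the tray's rim. I handed the job in at about 35 s, with the gripper open and clear of everything.

- **Layers:** I laid two of the board's bars crosswise on the base pair, then the other two crosswise on those. The yellow look-alike and the bystanders were left alone.
- **Tower checks:** In the top view the upper pair is 72.7 mm apart, against 71 mm intended, and the gap between the bars is open. The upper bar on the +y side sits about 1.5–2 mm off along its length. I left it, as the cover still clears the tower by about 8 mm there.
- **Cover checks:** At release the tool height put the cover's lower edge 8 mm up, on the tray's base. Afterwards the handle measured 7 mm higher than when the cover stood on the bench, where 8 mm was expected. The cover is turned about 3°, in line with the tray, and the side view shows it inside the rim all round.
- **Disagreement between cameras:** The two views differed by up to about 3 mm on where the tray lies. Before lowering the cover I shifted it about 2 mm, and it went in with no sign of catching the rim.

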